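# Load the vial tray, then ease the sagging bolt and hold the gate ajar

## Robot

A 6-joint arm with a two-finger parallel gripper is mounted at the origin on the work surface. World frame = base frame: x ahead of the robot, y to its left, z up, the work surface at z = 0. Lengths are in m, angles in rad, forces in N, time in s.
With the tool pointing down it reaches from about 0.25 to 0.725 m from the base axis. Payload 4 kg.
Tool frame: the origin (TCP) lies midway between the tips of the shut fingers; the grasp point (between the pads) lies 19 mm behind it; z points along the fingers, y is the line along which they close (so a half turn about z gives the same grasp; the last joint's range is limited). The gripper opens to 85 mm and grips with 20 to 120 N. Pads are 22 mm wide; open, the fingers measure 114 mm over their backs; the gripper's body (76 mm by 85 mm) begins 54 mm behind the grasp point. The pads swing forward as they close: fully open they stand 13 mm farther back than shut.
Start: joints at [1.164, 0.241, 0.005, 1.335, 0, 1.571], TCP at [0.198, 0.459, 0.231] pointing down, gripper open.
Joint ranges: [-2.72, 2.72], [-1.05, 1.87], [-1.09, 1.28], [-1.99, 2.15], [-1.42, 1.44], [-3.14, 3.14]. Speed limits (rad/s): [2.79, 2.79, 3.14, 3.14, 3.14, 3.14].

## Interface

Orientations are given as a unit quaternion [x, y, z, w].
In Python, from workcell import bot gives the robot as it stands. The module is installed in compiled form; this text tells all that it offers.
- The arm moves only by the tool drive_tool, never from a script. Its arguments are lists of equal length, an entry for each row: "slide": the shift along the tool's x, y, z scaled (see below), a list of three; "rotation": the turn, a rotation vector about the tool's x, y, z scaled (see below), a list of three. A call has exactly 8 rows; each row is the pose to reach, as a shift and turn from the pose commanded when the call began, along the tool's axes at that moment; what a row does not reach only later rows make up. The controller multiplies each number of a shift by 250 mm and each number of a turn by 0.5 rad. A row lasts 1/8 s, in which the tool goes at most 62.5 mm and 10.7 degrees, less where a joint would pass 70% of its speed; a pose out of reach is approached as far as the arm can. A call with a number of a shift or a turn outside -1 to 1 is refused whole. A call with a gripper value outside its range is refused whole. "gripper" is the opening, from 0 (shut) to 1 (fully open), set as the call begins (left out, the last holds). The fingers move at their own pace and stop on an object; the grip force is fixed at half the most. Time passes only in rows, so rows that repeat a pose let the fingers close, or fill a call up. It gives the time, the measured TCP pose, the force, the opening and the grip force at its end, in the units of the state.
- bot.get_obs(): the state, without advancing time (a new reading comes with each control period).
- bot.camera(name): name is "scene" or "top" or "wrist"; returns a dict with "image" (420x560x3 uint8, red, green, blue), "z_map" (420x560 float32, m along the optical axis (not along the pixel's ray), 0 where there is no reading), "camera_matrix" (3x3 intrinsics, pixels), "xyz" and "orientation" of the camera in the world. Camera axes: x right, y up, looking along -z (the intrinsics and any distortion apply to the point x, -y, -z); pixel columns grow to the right and rows downward; lengths in m; the calibration is good to about 2 mm. A picture is of the moment at which its call begins.
- bot.job_done(): hands the job in; it is judged then, once.
The state is a dict: "clock": time; "joint_pos": joint angles; "joint_vel": joint speeds; "tau": joint torques, N m; "eef_pos": TCP position; "tool_rot": TCP orientation; "ft_force": force on the tool from outside, world axes, zero at the start; "ft_torque": the same for the moment, N m; "grip_width": finger opening in m; "grasp_force": force on a finger pad.
Only numpy, scipy, OpenCV 4.12 (cv2) and the standard library are available. Lean on these libraries where they do the work, as an engineer would, in place of code of your own. Each camera call takes 0.05 s, during which the arm holds its last target. There are 200 camera calls.

## Task

Slide the loaded vial tray along the bench through the open end of the clear vial guard until it is fully home, keeping its vials upright. Then take the red handle of the guard's sagging barrel bolt, lift it so that its end clears the bent keeper while you draw it fully back (ease it, do not force it), and pull the gate ajar, about 6 cm at its free edge. Finish still gripping the red handle and holding the sprung gate ajar, and leave the bottle, tip box and tube block where they are.

Things in the scene. Friction and masses are not known exactly. Their poses are not given: they have to be found in the camera images.
- guard: Fixed open-topped clear guard, 190 (x) by 270 (y), 140 mm tall; origin on the bench under its middle. Gate on its -x side, slot mouth at its +y end. The slot runs along y at x = 0 on the bench: rails 108 mm apart, y = -115 to +60 mm, their lips (18 mm up) overhang the tray, so it can only enter from +y. Yellow flares widen the mouth to 122 mm at y = 108. End stop at y = -115 mm.
- tray_grip (a point): Grip point on the tray's orange fin (12 mm thick in x, 36 mm long in y, top at 95 mm), 75 mm above the tray's underside, 220 mm behind the nose. Axes are the tray's, -y to the nose. Loose white tray 100 (x) by 240 (y), 12 mm thick, grey vial block 38 mm high. Fully home: this point at guard x = 0, y = 105 mm, axes parallel to the guard's. Loaded 0.3 to 0.5 kg; drag it flat on the bench.
- vial0: Vial nearest the nose, 16 mm across, 56 mm tall, purple cap, standing loosely in the tray's block with its underside 16 mm above the bench; origin at the centre of its underside, z up its axis
- vial1: Middle vial of the tray, same size, white cap
- vial2: Vial nearest the fin, same size, white cap
- gate (a joint): Angle of the blue-framed gate in the guard's front (rad): 0 shut, grows as its free edge swings out to the guard's -x, stop at 1.2. A spring (0.24 N m at 0, 0.5 N m at 0.4) pulls it shut when let go. With the bolt in the keeper it has only about 0.03 rad of play.
- gate_hinge (a point): Point on the gate's upright hinge axis at the gate's top edge (130 mm above the bench); on the guard's front at guard x = -85, y = +55 mm. Axes are the gate's.
- gate_edge (a point): Top corner of the gate's free edge (the stile by the keeper), 160 mm from the hinge axis, 130 mm above the bench; the gate is 10 mm thick. Axes are the gate's: at gate angle 0 parallel to the guard's.
- bolt_knob (a point): Centre of the bolt's upright red round handle (18 mm across, 46 mm tall, about 165 mm above the bench, nothing beside it at that height); moves with the bolt. z runs up the handle, y along the bolt, +y the way to draw it (towards the hinge). At rest it leans 0.10 rad towards the keeper. It is 25 mm in front of the gate's mid-plane and, when shot, 145 mm from the hinge along the gate.
- bolt_slide (a joint): How far the bolt is drawn (m) along its axis towards the hinge: 0 shot home in the keeper, 0.04 fully back; friction about 1.5 N, stays where left. Its 34 mm wide dark end collar catches behind the keeper's lip after about 4 mm unless lifted; from 0.026 on it is clear of the keeper.
- bolt_lift (a joint): Tilt of the loose barrel and bolt (rad): 0 sagging by its own weight, 0.10 level, 0.16 upper stop. The collar clears the keeper's lip above 0.07. The pivot is 105 mm from the red handle (bolt shot), towards the hinge, so 0.10 rad raises the handle by 11 mm. It sags again when let go (1 to 2 N at the handle).
- bolt_grip: The red handle and its stem as a part of the bolt; origin on the barrel's pivot when the bolt is shot (105 mm from the handle along the bolt), axes as bolt_knob
- keeper: Fixed brass keeper on the guard's post beyond the gate's free edge, with its bent-up lip 5 mm thick at guard y = -125 mm, lip top 96 mm above the bench; this origin coincides with the guard's. More than 60 N on it counts as forcing.
- reagent: Amber reagent bottle, 68 mm across, 140 mm tall, beyond the guard; origin at the centre of its underside. Leave alone.
- tipbox: Purple pipette-tip box, 88 by 123 mm, 65 mm tall; origin under its centre. Leave alone.
- tubeblock: Grey tube block, 100 by 70 mm, 40 mm tall, to the right of the guard; origin under its centre. Leave alone.

How it is judged:
On the way, in this order (a step that is already met when the one before it is completed fails the run):
1. the tray is fully home in the slot with the gate still shut (y of tray_grip in the frame of guard between 0.09 and 0.112 m and x of tray_grip in the frame of guard between -0.009 and 0.009 m and height (world z) of tray_grip below 0.082 m and angle between the y axis of tray_grip and the y axis of guard, either way round below 0.08 rad and value of joint gate below 0.06 rad and value of joint bolt_slide below 0.015 m), for 0.2 s.
2. the bolt is drawn back clear of the keeper (value of joint bolt_slide above 0.026 m), for 0.1 s.
At the end, for the whole second after the job is handed in: The tray is fully home (within 7 mm of the end stop, 9 mm of the centre line, flat on the bench), all vials upright in it, the bolt drawn at least 24 mm, the gate still at 0.22 to 0.58 rad (35 to 88 mm at its free edge), and the fingers still grip the red handle (over 1 N) (y of tray_grip in the frame of guard between 0.09 and 0.112 m and x of tray_grip in the frame of guard between -0.009 and 0.009 m and height (world z) of tray_grip below 0.082 m and angle between the y axis of tray_grip and the y axis of guard, either way round below 0.08 rad and angle between each of vial0, vial1, vial2's own z axis and vertical below 0.35 rad and value of joint gate between 0.22 and 0.58 rad and velocity of joint gate between -0.1 and 0.1 rad/s and value of joint bolt_slide above 0.024 m and contact force between the fingers and bolt_grip above 1 N); the arm keeps its last pose, push and grip.
It fails at once if the bolt is forced against the keeper (over 60 N) (contact force between keeper and anything else above 60 N).
It fails at once if a vial is tipped over or leaves the tray (angle between any of vial0, vial1, vial2's own z axis and vertical above 0.6 rad or horizontal distance between any of vial0, vial1, vial2 and tray_grip above 0.2 m).
It fails at once if a bystander is moved more than 30 mm (distance of any of reagent, tipbox, tubeblock from where it was at the start of the episode above 0.03 m).
It also fails if it takes over 48 s, if anything falls off the work surface, if the arm or the gripper's body presses on something with over 40 N, if the wrist force passes 120 N, or if a joint passes its speed limit or range.

## Working session

There is one attempt and no reset: what is moved stays moved. The work goes in short steps, Python scripts to look and compute and a tool call to move; the robot and the scene stay as the last step left them, time stands still between calls to the robot, and variables do not carry over. Pictures are saved under pics/ and viewed, at most 10 in all, crops included, and the job is handed in when it is done.

Besides the shell and the picture viewer there is one more tool, called after "Call:" as name(argument=value, ...), one argument or row to a line, values as JSON. drive_tool: Moves the arm, as the interface text tells. Shifts and turns lie within -1 to 1; 1 stands for 250 mm of shift or 0.5 rad of turn. Its arguments: {"type":"object","properties":{"slide":{"type":"array","items":{"type":"array","items":{"type":"number"}}},"rotation":{"type":"array","items":{"type":"array","items":{"type":"number"}}},"gripper":{"type":"number"}},"required":["slide","rotation"]}

```bash
mkdir -p pics; cat > h.py <<'E'
import numpy as np, cv2
from scipy.spatial.transform import Rotation as R
from workcell import bot
def cam(n):
    c=bot.camera(n); K=np.array(c["camera_matrix"]); z=c["z_map"]
    v,u=np.mgrid[:z.shape[0],:z.shape[1]]
    p=np.stack([(u-K[0,2])/K[0,0]*z,-(v-K[1,2])/K[1,1]*z,-z],-1)
    P=p@R.from_quat(c["orientation"]).as_matrix().T+np.array(c["xyz"])
    P[z==0]=np.nan
    return c,P
def save(c,n): cv2.imwrite(f"pics/{n}.png",cv2.cvtColor(c["image"],cv2.COLOR_RGB2BGR))
E
python3 - <<'E'
from h import *
for n in ("scene","top"):
    c,P=cam(n); save(c,n+"0"); np.savez(n+"0.npz",im=c["image"],P=P,K=c["camera_matrix"],xyz=c["xyz"],q=c["orientation"]); print(n,c["xyz"],c["orientation"],c["camera_matrix"])
o=bot.get_obs(); print(o)
E
```

```text
scene [1.11654285 0.63652533 0.73411323] [0.13796561 0.44163626 0.83968992 0.28433033] [[537.11579089   0.         280.69675904]
 [  0.         537.11579089 207.23929437]
 [  0.           0.           1.        ]]
top [ 0.50464434 -0.07402256  0.92142682] [-0.02347596  0.02854879  0.71087252 -0.70234899] [[405.25022465   0.         277.55124225]
 [  0.         405.25022465 212.99546193]
 [  0.           0.           1.        ]]
{'clock': 0.1, 'joint_pos': array([1.16399175e+00, 2.41337956e-01, 3.83708650e-03, 1.33519422e+00,
       6.59090477e-06, 1.57079875e+00]), 'joint_vel': array([-1.54788011e-04, -1.69674015e-03,  2.89361000e-03, -3.64389806e-05,
       -1.35068265e-03,  3.98998877e-04]), 'tau': array([-1.85066597e-05, -3.73137832e+01,  2.53009754e+01,  1.08343808e-02,
        2.61700200e-05,  1.25293482e-05]), 'eef_pos': array([0.19760936, 0.45866848, 0.23049347]), 'tool_rot': array([ 2.02003740e-01,  9.79384290e-01, -9.29145982e-04, -1.95004264e-04]), 'ft_force': array([ 0.76900018, -0.45133228, -0.29777078]), 'ft_torque': array([ 0.03892892, -0.05063229,  0.00942576]), 'grasp_force': 0.0, 'grip_width': 0.08515816168165256}
```

View pics/scene0.png

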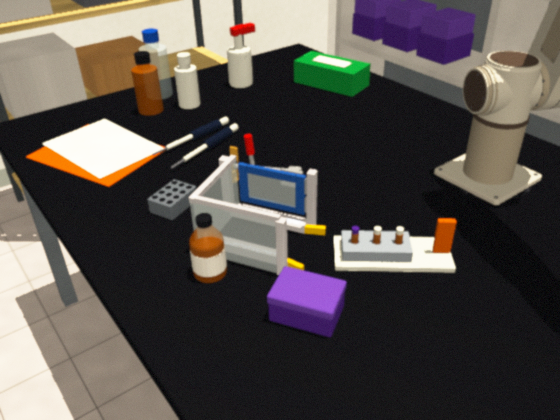

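View pics/top0.png

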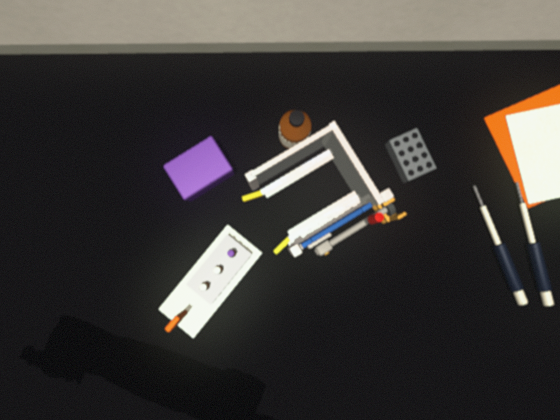

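The scene view shows the guard at (260,210), with yellow flares at (315,230) and (295,265), the tray at (390,250) with its fin at (445,235), and the red handle at (249,145). The top view shows the tray at (210,280), fin at (178,318), knob at (378,217), and flares at (252,197) and (282,244).

```bash
python3 - <<'E'
from h import *
d=np.load("top0.npz"); im=d["im"]; P=d["P"]; hsv=cv2.cvtColor(im,cv2.COLOR_RGB2HSV)
H,S,V=[hsv[...,i].astype(int) for i in range(3)]
x,y,z=[P[...,i] for i in range(3)]
v,u=np.mgrid[:420,:560]
def rep(n,m):
    q=P[m]; print(n,m.sum(), np.nanmedian(q,0).round(4) if m.sum() else "", np.nanpercentile(q[:,2],[5,50,95]).round(3) if m.sum() else "")
def rect(n,m):
    m=m&~np.isnan(x); mm=cv2.morphologyEx(m.astype(np.uint8),cv2.MORPH_OPEN,np.ones((3,3))) 
    k,l,st,_=cv2.connectedComponentsWithStats(mm); i=1+st[1:,4].argmax(); q=P[l==i][:,:2]
    r=cv2.minAreaRect(q.astype(np.float32)); print(n,(l==i).sum(),r, np.median(P[l==i][:,2]))
rect("tray",(V>150)&(S<60)&(u<265)&(u>150)&(v>220)&(v<345)&(z<0.03))
rect("block",(u<265)&(u>150)&(v>220)&(v<345)&(z>0.03)&(z<0.06))
rep("fin",(H<14)&(S>150)&(V>120)&(u<200)&(v>300)&(v<340))
rep("fintop",(H<14)&(S>150)&(V>100)&(u<200)&(v>300)&(v<340)&(z>0.085))
rep("purple cap",(H>125)&(H<160)&(S>80)&(u>220)&(u<245)&(v>240))
g=(u>235)&(u<412)&(v>110)&(v<265)
yl=(H>22)&(H<35)&(S>150)&(V>120)&(v<265)&(u<300)
rep("y1",yl&(v<215)); rep("y2",yl&(v>215))
rect("guardtop",g&(z>0.125)&(z<0.15)&(S<60)&(V>100))
rect("blue",g&(H>100)&(H<125)&(S>130)&(z>0.115))
red=((H<6)|(H>174))&(S>160)&(V>100)&(u>340)&(u<410)&(v>190)&(v<240)
rep("red",red); rep("redtop",red&(z>0.165))
for a in (0.13,): 
    m=g&(z>a)&(z<.15); cv2.imwrite("pics/m.png",m.astype(np.uint8)*255); print(m.sum())
d=np.load("scene0.npz"); im=d["im"]; P=d["P"]; hsv=cv2.cvtColor(im,cv2.COLOR_RGB2HSV)
H,S,V=[hsv[...,i].astype(int) for i in range(3)]
rep("s red",((H<6)|(H>174))&(S>160)&(V>100)&(u>235)&(u<265)&(v>130)&(v<170))
f=(H<14)&(S>150)&(V>120)&(u>425)&(u<465)&(v>210)&(v<260); rep("s fin",f); rep("s fintop",f&(P[...,2]>.092))
bl=(H>100)&(H<125)&(S>130)&(u>230)&(u<315)&(v>155)&(v<225); q=P[bl]; q=q[~np.isnan(q[:,0])]; 
l=cv2.fitLine(q[:,:2].astype(np.float32),cv2.DIST_HUBER,0,.01,.01).ravel(); print("blue line",l,np.degrees(np.arctan2(l[1],l[0])),q.min(0),q.max(0),np.median(q,0))
E
```

```text
tray 2791 ((0.42212244868278503, 0.07274456322193146), (0.1036997064948082, 0.24595986306667328), 50.340415954589844) 0.011366129109038892
block 1922 ((0.4511965811252594, 0.04870828986167908), (0.0701083317399025, 0.14066992700099945), 50.37851333618164) 0.03740587207512891
fin 74 [0.3448 0.1355 0.0927] [-0.001  0.093  0.096]
fintop 53 [0.3484 0.1334 0.0936] [0.09  0.094 0.096]
purple cap 63 [0.197  0.0177 0.002 ] [-0.002  0.002  0.072]
y1 127 [ 0.6108 -0.0219  0.0163] [-0.002  0.016  0.02 ]
y2 112 [ 0.4975 -0.0877  0.0169] [-0.002  0.017  0.019]
guardtop 1442 ((0.6717816591262817, -0.17133258283138275), (0.29153671860694885, 0.14217738807201385), 79.00401306152344) 0.14072990247687017
blue 339 ((0.5393214225769043, -0.19511663913726807), (0.009421256370842457, 0.15441463887691498), 30.293506622314453) 0.129240752867263
red 120 [ 0.5482 -0.2596  0.1856] [0.139 0.186 0.19 ]
redtop 96 [ 0.5491 -0.2601  0.1872] [0.167 0.187 0.19 ]
1957
s red 178 [ 0.55   -0.2556  0.1687] [-0.     0.169  0.189]
s fin 578 [0.3483 0.1394 0.0566] [0.017 0.057 0.092]
s fintop 32 [0.3489 0.1402 0.0939] [0.092 0.094 0.096]
blue line [ 0.5006955  -0.8656235   0.5293535  -0.17195477] -59.953968 [ 0.35818331 -0.45900607 -0.00289238] [ 0.58162852 -0.12136574  0.13357021] [ 0.5365481  -0.19196524  0.09345137]
```

```bash
cat >> h.py <<'E'
def go(pos,Rm):
    """scaled shift and turn to reach pose from the measured one"""
    o=bot.get_obs(); R0=R.from_quat(o["tool_rot"])
    s=R0.inv().apply(np.array(pos)-o["eef_pos"])/.25; t=(R0.inv()*Rm).as_rotvec()/.5
    print("slide",s.round(4),"turn",t.round(4)); return s,t
def down(yaw): # tool pointing down, tool y at world angle yaw
    a=np.array(yaw); return R.from_matrix(np.array([[-np.sin(-a+np.pi) ,np.cos(a),0],[np.cos(a),np.sin(a),0],[0,0,-1]]).T if 0 else np.column_stack([[-np.sin(a),np.cos(a),0],[np.cos(a),np.sin(a),0],[0,0,-1]]))
E
sed -i 's/R.from_matrix(np.array.*if 0 else /R.from_matrix(/' h.py
python3 - <<'E'
from h import *
d=np.load("top0.npz"); im=d["im"]; P=d["P"]
o=np.array([.600,-.1307]); t=np.radians(30.1)
X=np.array([np.cos(t),np.sin(t)]); Y=np.array([-np.sin(t),np.cos(t)])
q=P.reshape(-1,3); c=im.reshape(-1,3).astype(int); ok=~np.isnan(q[:,0]); q=q[ok]; c=c[ok]
g=np.c_[(q[:,:2]-o)@X,(q[:,:2]-o)@Y]
m=(abs(q[:,2]-.018)<.004)&(c.min(1)>90)&(abs(g[:,0])<.09)&(abs(g[:,1])<.12)
for lo in np.arange(-.12,.12,.03):
    k=m&(g[:,1]>=lo)&(g[:,1]<lo+.03); a=np.sort(g[k,0]); p=a[a>0]; n=a[a<0]
    if len(p)>3 and len(n)>3: print(lo.round(2),"neg",n[[0,-1]].round(3),"pos",p[[0,-1]].round(3),len(n),len(p))
m=(q[:,2]>.136)&(q[:,2]<.146)&(abs(g[:,0])<.13)&(abs(g[:,1])<.18)
print("top wall",np.percentile(g[m],[1,99],axis=0).round(3))
a=m&(g[:,0]>.07)&(abs(g[:,1])<.11); print("+x wall slope",np.polyfit(g[a,1],g[a,0],1)); 
print(down(np.radians(50.3)).as_quat())
go([.345,.137,.16],down(np.radians(50.3)))
E
```

```text
-0.12 neg [-0.08  -0.042] pos [0.042 0.079] 89 75
-0.09 neg [-0.077 -0.043] pos [0.044 0.067] 105 84
-0.06 neg [-0.08  -0.044] pos [0.044 0.066] 90 82
-0.03 neg [-0.077 -0.044] pos [0.044 0.066] 98 92
0.0 neg [-0.078 -0.044] pos [0.044 0.066] 93 89
0.03 neg [-0.08  -0.044] pos [0.044 0.066] 101 86
0.06 neg [-0.089 -0.054] pos [0.055 0.076] 20 19
top wall [[-0.093 -0.126]
 [ 0.128  0.076]]
+x wall slope [-0.05594845  0.08661559]
[0.33955886 0.94058481 0.         0.        ]
slide [-1.0506 -0.9479  0.2838] turn [-3.800e-03  5.000e-04  5.722e-01]
```

Call:
drive_tool(
  slide=[
    [-0.15,-0.14,0.04],
    [-0.35,-0.32,0.1],
    [-0.55,-0.5,0.15],
    [-0.75,-0.68,0.2],
    [-0.9,-0.81,0.25],
    [-1,-0.92,0.28],
    [-1,-0.95,0.28],
    [-1,-0.95,0.28],
  ],
  rotation=[
    [0,0,0.1],
    [0,0,0.2],
    [0,0,0.3],
    [0,0,0.4],
    [0,0,0.5],
    [0,0,0.57],
    [0,0,0.57],
    [0,0,0.57],
  ],
  gripper=1,
)

```text
clock: 1.1
eef_pos: [0.333, 0.142, 0.1613]
tool_rot: [0.339, 0.941, 0.0, -0.0]
ft_force: [-0.5, 0.4, -0.2]
grip_width: 0.0855
grasp_force: 0.0
```

```bash
python3 - <<'E'
from h import *
c,P=cam("wrist"); save(c,"w1"); hsv=cv2.cvtColor(c["image"],cv2.COLOR_RGB2HSV)
m=(hsv[...,0]<14)&(hsv[...,1]>150)&(hsv[...,2]>100)&(P[...,2]>.085)&(P[...,2]<.11)
q=P[m]; print(len(q),q.mean(0), cv2.minAreaRect(q[:,:2].astype(np.float32)))
print(bot.get_obs()["eef_pos"])
go([.345,.137,.056],down(np.radians(50.3)))
E
```

```text
641 [0.34601194 0.13524026 0.09398235] ((0.34539979696273804, 0.1357758492231369), (0.010010219179093838, 0.034934088587760925), 50.603309631347656)
[0.33332401 0.14270686 0.16147979]
slide [-0.0506  0.012   0.4219] turn [ 0.001  -0.0005  0.0035]
```

View pics/w1.png

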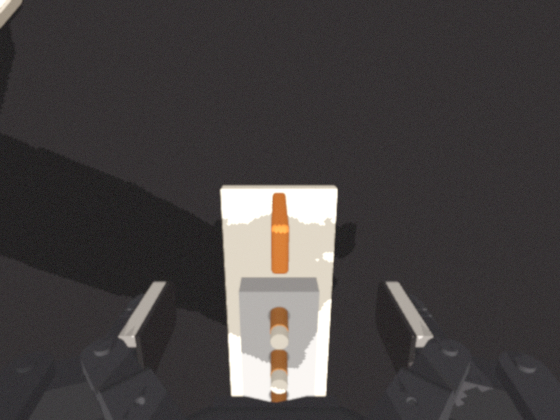

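The wrist view shows the fin at (280,240), centred between the fingers, with the block and vials below it. Descending and gripping.

Call:
drive_tool(
  slide=[
    [-0.05,0.008,0.12],
    [-0.05,0.008,0.25],
    [-0.05,0.008,0.37],
    [-0.05,0.008,0.42],
    [-0.05,0.008,0.42],
    [-0.05,0.008,0.42],
    [-0.05,0.008,0.42],
    [-0.05,0.008,0.42],
  ],
  rotation=[
    [0,0,0],
    [0,0,0],
    [0,0,0],
    [0,0,0],
    [0,0,0],
    [0,0,0],
    [0,0,0],
    [0,0,0],
  ],
)

```text
clock: 2.15
eef_pos: [0.345, 0.1359, 0.057]
tool_rot: [0.339, 0.941, 0.001, 0.001]
ft_force: [0.2, -0.1, -0.3]
grip_width: 0.0855
grasp_force: 0.0
```

Call:
drive_tool(
  slide=[
    [0,0,0],
    [0,0,0],
    [0,0,0],
    [0,0,0],
    [0,0,0],
    [0,0,0],
    [0,0,0],
    [0,0,0],
  ],
  rotation=[
    [0,0,0],
    [0,0,0],
    [0,0,0],
    [0,0,0],
    [0,0,0],
    [0,0,0],
    [0,0,0],
    [0,0,0],
  ],
  gripper=0,
)

```text
clock: 3.15
eef_pos: [0.3444, 0.1358, 0.0564]
tool_rot: [0.339, 0.941, 0.0, 0.0]
ft_force: [0.5, 0.0, 0.8]
grip_width: 0.0114
grasp_force: 58.6
```

```bash
cat >> h.py <<'E'
G0=np.array([.600,-.1307]); GT=np.radians(30.1)
def G(x,y,z): return [*(G0+x*np.array([np.cos(GT),np.sin(GT)])+y*np.array([-np.sin(GT),np.cos(GT)])),z]
def inG(p): d=np.array(p)[:2]-G0; return d@[np.cos(GT),np.sin(GT)], d@[-np.sin(GT),np.cos(GT)]
E
python3 - <<'E'
from h import *
o=bot.get_obs(); print(o["eef_pos"],o["ft_force"],o["grip_width"],o["grasp_force"],inG(o["eef_pos"]))
go(G(0,.36,o["eef_pos"][2]),down(GT))
E
```

```text
[0.34444555 0.1357911  0.05635538] [0.45610147 0.0203449  0.76149531] 0.011448275038592413 58.64889085292816 (np.float64(-0.08744514463014003), np.float64(0.3587184530446351))
slide [-1.164e-01  3.299e-01  1.000e-04] turn [ 4.000e-04 -0.000e+00  7.074e-01]
```

Call:
drive_tool(
  slide=[
    [-0.008,0.023,0],
    [-0.025,0.07,0],
    [-0.044,0.125,0],
    [-0.064,0.18,0],
    [-0.084,0.24,0],
    [-0.102,0.29,0],
    [-0.114,0.32,0],
    [-0.116,0.33,0],
  ],
  rotation=[
    [0,0,0.05],
    [0,0,0.15],
    [0,0,0.27],
    [0,0,0.39],
    [0,0,0.51],
    [0,0,0.62],
    [0,0,0.69],
    [0,0,0.707],
  ],
)

```text
clock: 4.15
eef_pos: [0.4173, 0.1797, 0.0565]
tool_rot: [0.5, 0.866, -0.002, -0.001]
ft_force: [-4.6, -3.7, 9.5]
grip_width: 0.0115
grasp_force: 59.8
```

```bash
python3 - <<'E'
from h import *
c,P=cam("top"); im=c["image"]; save(c,"t2")
o=bot.get_obs(); print(o["eef_pos"],o["ft_force"],inG(o["eef_pos"]))
q=P.reshape(-1,3); i=im.reshape(-1,3).astype(int)
d=q[:,:2]-G0; g=np.c_[d@[np.cos(GT),np.sin(GT)],d@[-np.sin(GT),np.cos(GT)]]
m=(abs(q[:,2]-.012)<.004)&(i.min(1)>90)&(abs(g[:,0])<.08)&(g[:,1]>.11)&(g[:,1]<.4)
for lo in np.arange(.11,.3,.02):
    k=m&(g[:,1]>=lo)&(g[:,1]<lo+.02)
    if k.sum()>3: print(lo.round(2),k.sum(),np.percentile(g[k,0],[1,99]).round(4),g[k,1].min().round(3))
go(G(0,.105,.056),down(GT))
E
```

```text
[0.41805882 0.18000202 0.05647768] [-3.63479586 -2.52646929  5.45486413] (np.float64(-0.0015862682115854584), np.float64(0.36004974959527813))
0.13 246 [-0.0517  0.0462] 0.137
0.15 145 [-0.0521  0.0465] 0.15
0.17 110 [-0.052   0.0465] 0.17
0.19 109 [-0.052   0.0467] 0.19
0.21 110 [-0.0517  0.0475] 0.21
0.23 108 [-0.052  0.047] 0.23
0.25 107 [-0.0517  0.0466] 0.25
0.27 106 [-0.0514  0.0472] 0.27
0.29 280 [-0.0511  0.0465] 0.29
slide [-1.0202  0.0081  0.0021] turn [-0.0061  0.0005 -0.0034]
```

View pics/t2.png

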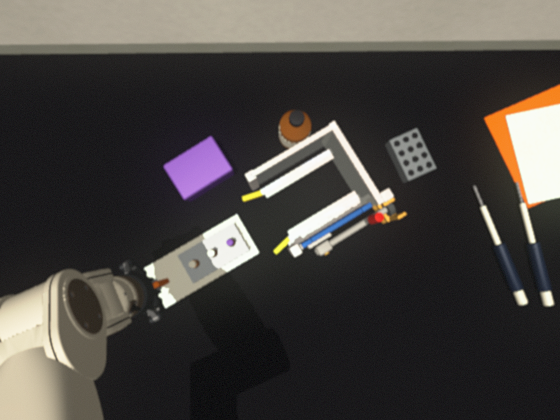

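The top view shows the tray in line with the mouth (nose at (248,235), all three vials upright). Sliding in.

Call:
drive_tool(
  slide=[
    [-0.02,0.006,0],
    [-0.06,0.01,0],
    [-0.11,0.01,0],
    [-0.17,0.01,0],
    [-0.23,0.01,0],
    [-0.29,0.01,0],
    [-0.35,0.01,0],
    [-0.4,0.01,0],
  ],
  rotation=[
    [0,0,0],
    [0,0,0],
    [0,0,0],
    [0,0,0],
    [0,0,0],
    [0,0,0],
    [0,0,0],
    [0,0,0],
  ],
)

```text
clock: 5.2
eef_pos: [0.4721, 0.0946, 0.0564]
tool_rot: [0.499, 0.866, 0.0, -0.0]
ft_force: [-2.5, 4.6, 4.6]
grip_width: 0.0111
grasp_force: 59.3
```

Call:
drive_tool(
  slide=[
    [-0.05,0,0],
    [-0.1,0,0],
    [-0.15,0,0],
    [-0.2,0,0],
    [-0.25,0,0],
    [-0.3,0,0],
    [-0.34,0,0],
    [-0.37,0,0],
  ],
  rotation=[
    [0,0,0],
    [0,0,0],
    [0,0,0],
    [0,0,0],
    [0,0,0],
    [0,0,0],
    [0,0,0],
    [0,0,0],
  ],
)

```text
clock: 6.2
eef_pos: [0.518, 0.015, 0.0564]
tool_rot: [0.499, 0.866, 0.0, -0.0]
ft_force: [-2.0, 5.1, 5.2]
grip_width: 0.0114
grasp_force: 59.4
```

```bash
python3 - <<'E'
from h import *
o=bot.get_obs(); print(o["eef_pos"],o["ft_force"],inG(o["eef_pos"]),o["joint_pos"].round(2))
go(G(0,.105,.056),down(GT))
E
```

```text
[0.51802295 0.01495248 0.05640056] [-2.01799803  5.13665535  5.21491198] (np.float64(0.0021237165238005926), np.float64(0.16712382149299937)) [ 0.03  0.42 -0.23  0.92  0.    1.07]
slide [-0.2485 -0.0085  0.0014] turn [-0.0005 -0.0014  0.0002]
```

Call:
drive_tool(
  slide=[
    [-0.03,-0.004,0],
    [-0.07,-0.004,0],
    [-0.11,-0.004,0],
    [-0.15,-0.004,0],
    [-0.185,-0.004,0],
    [-0.215,-0.004,0],
    [-0.235,-0.004,0],
    [-0.245,-0.004,0],
  ],
  rotation=[
    [0,0,0],
    [0,0,0],
    [0,0,0],
    [0,0,0],
    [0,0,0],
    [0,0,0],
    [0,0,0],
    [0,0,0],
  ],
)

```text
clock: 7.2
eef_pos: [0.547, -0.0373, 0.0564]
tool_rot: [0.499, 0.867, 0.001, -0.002]
ft_force: [-6.4, 11.1, 9.6]
grip_width: 0.0114
grasp_force: 59.9
```

Call:
drive_tool(
  slide=[
    [-0.002,0,0],
    [-0.004,0,0],
    [-0.006,0,0],
    [-0.008,0,0],
    [-0.01,0,0],
    [-0.012,0,0],
    [-0.014,0,0],
    [-0.014,0,0],
  ],
  rotation=[
    [0,0,0],
    [0,0,0],
    [0,0,0],
    [0,0,0],
    [0,0,0],
    [0,0,0],
    [0,0,0],
    [0,0,0],
  ],
)

```text
clock: 8.2
eef_pos: [0.5466, -0.0375, 0.0564]
tool_rot: [0.498, 0.867, 0.002, -0.004]
ft_force: [-9.4, 15.2, 11.8]
grip_width: 0.0113
grasp_force: 60.3
```

```bash
python3 - <<'E'
from h import *
o=bot.get_obs(); print(o["eef_pos"],o["ft_force"],inG(o["eef_pos"]))
E
```

```text
[ 0.54656049 -0.03752053  0.05637744] [-9.37381249 15.17520734 11.77854792] (np.float64(0.0004972379357445596), np.float64(0.10741484014042724))
```

Call:
drive_tool(
  slide=[
    [0.01,0,0],
    [0.01,0,0],
    [0.01,0,0],
    [0.01,0,0],
    [0.01,0,0],
    [0.01,0,-0.1],
    [0.01,0,-0.3],
    [0.01,0,-0.5],
  ],
  rotation=[
    [0,0,0],
    [0,0,0],
    [0,0,0],
    [0,0,0],
    [0,0,0],
    [0,0,0],
    [0,0,0],
    [0,0,0],
  ],
  gripper=0.6,
)

```text
clock: 9.2
eef_pos: [0.548, -0.039, 0.1823]
tool_rot: [0.499, 0.866, -0.0, -0.0]
ft_force: [0.8, 0.4, -0.3]
grip_width: 0.0511
grasp_force: 0.0
```

```bash
python3 - <<'E'
from h import *
o=bot.get_obs(); print(o["eef_pos"],o["grip_width"],inG(o["eef_pos"]))
go(G(-.11,-.08,.25),down(GT))
E
```

```text
[ 0.54801214 -0.03895812  0.18225159] 0.05106315227093737 (np.float64(0.0010321678506792031), np.float64(0.10544308491516945))
slide [-0.7416 -0.4445 -0.2709] turn [-0.0021 -0.0009  0.0002]
```

Call:
drive_tool(
  slide=[
    [-0.03,-0.02,-0.2],
    [-0.2,-0.12,-0.27],
    [-0.4,-0.24,-0.27],
    [-0.55,-0.33,-0.27],
    [-0.68,-0.4,-0.27],
    [-0.74,-0.445,-0.27],
    [-0.74,-0.445,-0.27],
    [-0.74,-0.445,-0.27],
  ],
  rotation=[
    [0,0,0],
    [0,0,0],
    [0,0,0],
    [0,0,0],
    [0,0,0],
    [0,0,0],
    [0,0,0],
    [0,0,0],
  ],
)

```text
clock: 10.2
eef_pos: [0.545, -0.2535, 0.2488]
tool_rot: [0.499, 0.867, 0.0, -0.0]
ft_force: [-0.3, -0.1, 0.4]
grip_width: 0.0508
grasp_force: 0.0
```

```bash
python3 - <<'E'
from h import *
o=bot.get_obs(); print(o["eef_pos"],inG(o["eef_pos"]))
d=np.array
for n in ("wrist","top"):
    c,P=cam(n); save(c,n+"3"); hsv=cv2.cvtColor(c["image"],cv2.COLOR_RGB2HSV)
    m=((hsv[...,0]<7)|(hsv[...,0]>173))&(hsv[...,1]>150)&(hsv[...,2]>80)&(P[...,2]>.135)&(P[...,2]<.2)
    q=P[m]; print(n,len(q))
    for lo,hi in ((.14,.155),(.155,.17),(.17,.184),(.184,.195)):
        k=q[(q[:,2]>lo)&(q[:,2]<hi)]
        if len(k)>5: g=np.array([inG(p) for p in k]); print(lo,len(k),np.percentile(g,[2,50,98],axis=0).round(4).tolist())
c,P=cam("scene"); i=c["image"]; hsv=cv2.cvtColor(i,cv2.COLOR_RGB2HSV)
f=P[(hsv[...,0]<14)&(hsv[...,1]>150)&(P[...,2]>.06)&(P[...,2]<.11)&(abs(P[...,0]-.547)<.05)&(abs(P[...,1]+.04)<.05)]
print("fin",len(f),[inG(p) for p in np.median(f,0)[None]],f[:,2].max()); save(c,"s3")
E
```

```text
[ 0.54502452 -0.25348188  0.24881689] (np.float64(-0.1091385482965368), np.float64(-0.07865412732972814))
wrist 1164
0.14 108 [[-0.1182, -0.0849], [-0.1099, -0.0786], [-0.1017, -0.0769]]
0.155 220 [[-0.1177, -0.0841], [-0.1095, -0.0797], [-0.102, -0.0779]]
0.17 243 [[-0.1179, -0.0863], [-0.1101, -0.0814], [-0.1018, -0.0794]]
0.184 593 [[-0.1177, -0.0972], [-0.1101, -0.088], [-0.1025, -0.0811]]
top 104
0.14 7 [[-0.1163, -0.0829], [-0.1102, -0.0798], [-0.1026, -0.0785]]
0.155 22 [[-0.1171, -0.0854], [-0.1099, -0.0811], [-0.1019, -0.0792]]
0.17 21 [[-0.1152, -0.0849], [-0.1083, -0.0819], [-0.1023, -0.0804]]
0.184 54 [[-0.1169, -0.0939], [-0.1089, -0.0878], [-0.1026, -0.082]]
fin 231 [(np.float64(0.004930971672493124), np.float64(0.10919986257968634))] 0.0973624790122235
```

View pics/wrist3.png

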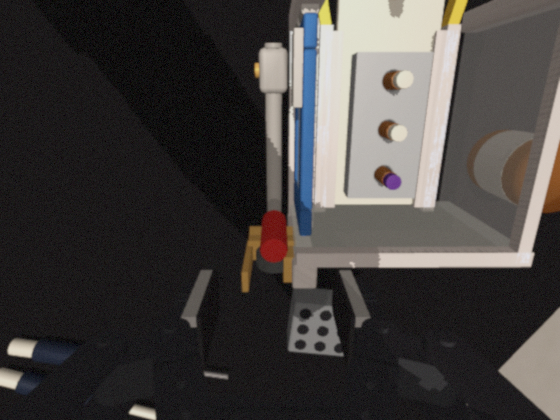

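View pics/s3.png

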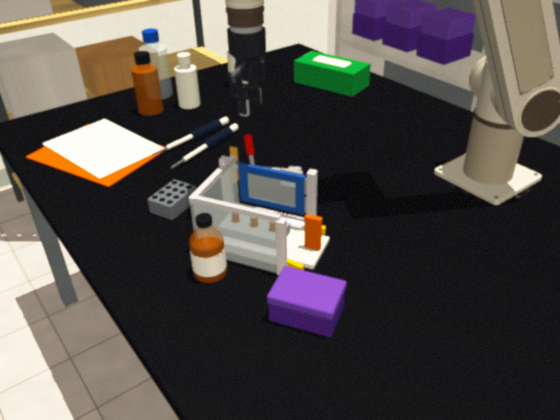

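The wrist view shows the red handle at (273,235), the bolt in its keeper, and the tray seated between the rails with caps at (402,80), (398,133) and (392,181). The scene view shows the tray home with its vials upright. Now gripping the handle.

Call:
drive_tool(
  slide=[
    [-0.033,-0.003,0.1],
    [-0.033,-0.003,0.22],
    [-0.033,-0.003,0.34],
    [-0.033,-0.003,0.395],
    [-0.033,-0.003,0.395],
    [-0.033,-0.003,0.395],
    [-0.033,-0.003,0.395],
    [-0.033,-0.003,0.395],
  ],
  rotation=[
    [0,0,0],
    [0,0,0],
    [0,0,0],
    [0,0,0],
    [0,0,0],
    [0,0,0],
    [0,0,0],
    [0,0,0],
  ],
)

```text
clock: 11.35
eef_pos: [0.549, -0.2625, 0.151]
tool_rot: [0.499, 0.866, 0.0, 0.001]
ft_force: [-0.5, -0.1, 0.0]
grip_width: 0.0514
grasp_force: 0.0
```

Call:
drive_tool(
  slide=[
    [0,0,0],
    [0,0,0],
    [0,0,0],
    [0,0,0],
    [0,0,0],
    [0,0,0],
    [0,0,0],
    [0,0,0],
  ],
  rotation=[
    [0,0,0],
    [0,0,0],
    [0,0,0],
    [0,0,0],
    [0,0,0],
    [0,0,0],
    [0,0,0],
    [0,0,0],
  ],
  gripper=0,
)

```text
clock: 12.35
eef_pos: [0.5486, -0.2623, 0.1502]
tool_rot: [0.499, 0.866, 0.0, 0.0]
ft_force: [-0.6, -0.5, 1.9]
grip_width: 0.0169
grasp_force: 58.4
```

```bash
python3 - <<'E'
from h import *
o=bot.get_obs(); print(o["eef_pos"],o["grip_width"],o["ft_force"],inG(o["eef_pos"]),o["joint_pos"].round(2))
E
```

```text
[ 0.54859379 -0.26229668  0.15019172] 0.016865814713236203 [-0.60326855 -0.50976609  1.94543019] (np.float64(-0.11047130894606304), np.float64(-0.08807029007325742)) [-0.45  0.5   0.17  1.24 -0.    0.6 ]
```

```bash
python3 - <<'E'
from h import *
P=np.load("top0.npz")["P"].reshape(-1,3); P=P[~np.isnan(P[:,0])]
g=np.array([inG(p) for p in P])
for y in (-.07,-.05,-.03,-.01,.01,.03):
    k=(abs(g[:,0]+.11)<.006)&(abs(g[:,1]-y)<.008)&(P[:,2]>.05); print(y,k.sum(),np.percentile(P[k,2],[50,90]).round(4) if k.sum() else "")
E
```

```text
-0.07 47 [0.1132 0.1149]
-0.05 43 [0.1149 0.1169]
-0.03 46 [0.1174 0.1197]
-0.01 45 [0.1191 0.1212]
0.01 47 [0.1274 0.1288]
0.03 53 [0.1286 0.1309]
```

Call:
drive_tool(
  slide=[
    [0.002,0,-0.007],
    [0.004,0,-0.013],
    [0.006,0,-0.02],
    [0.008,0,-0.027],
    [0.01,0,-0.033],
    [0.013,0,-0.04],
    [0.015,0,-0.047],
    [0.015,0,-0.047],
  ],
  rotation=[
    [0,-0.03,0],
    [0,-0.06,0],
    [0,-0.09,0],
    [0,-0.12,0],
    [0,-0.15,0],
    [0,-0.19,0],
    [0,-0.22,0],
    [0,-0.22,0],
  ],
)

```text
clock: 13.35
eef_pos: [0.5463, -0.2585, 0.1619]
tool_rot: [0.498, 0.865, -0.027, 0.048]
ft_force: [0.7, 0.4, -1.8]
grip_width: 0.0164
grasp_force: 58.4
```

```bash
python3 - <<'E'
from h import *
o=bot.get_obs(); print(o["eef_pos"],o["grip_width"],o["ft_force"],o["ft_torque"],inG(o["eef_pos"]))
z=R.from_quat(o["tool_rot"]).as_matrix(); print(z.round(3))
c,P=cam("wrist"); save(c,"w4")
E
```

```text
[ 0.5463428  -0.25853271  0.16189653] 0.01642925851655626 [ 0.68647959  0.4369184  -1.78087308] [ 0.11955593 -0.15868316 -0.02458255] (np.float64(-0.11053107771050137), np.float64(-0.08368499468630139))
[[-0.499  0.865  0.055]
 [ 0.86   0.502 -0.095]
 [-0.11  -0.    -0.994]]
```

View pics/w4.png

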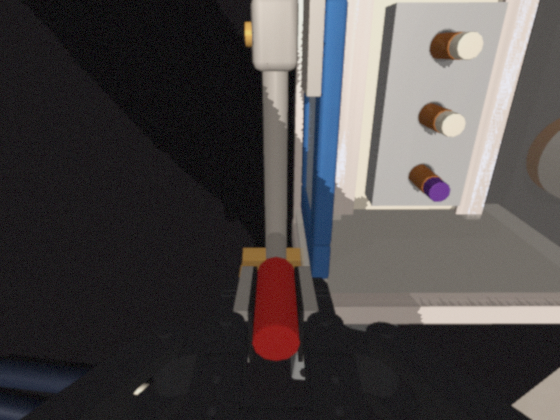

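The wrist view shows the red handle at (276,310) held and level, with the bolt end lifted over the keeper at (272,257). Drawing it gently.

Call:
drive_tool(
  slide=[
    [0.008,0,-0.001],
    [0.016,0,-0.002],
    [0.024,0,-0.003],
    [0.032,0,-0.0035],
    [0.04,0,-0.0045],
    [0.048,0,-0.0055],
    [0.056,0,-0.006],
    [0.064,0,-0.007],
  ],
  rotation=[
    [0,0,0],
    [0,0,0],
    [0,0,0],
    [0,0,0],
    [0,0,0],
    [0,0,0],
    [0,0,0],
    [0,0,0],
  ],
)

```text
clock: 14.4
eef_pos: [0.5384, -0.245, 0.1618]
tool_rot: [0.498, 0.865, -0.027, 0.048]
ft_force: [1.3, -1.6, 1.3]
grip_width: 0.0166
grasp_force: 58.4
```

Call:
drive_tool(
  slide=[
    [0.013,0,-0.0015],
    [0.026,0,-0.003],
    [0.039,0,-0.0045],
    [0.052,0,-0.006],
    [0.065,0,-0.007],
    [0.076,0,-0.0085],
    [0.084,0,-0.0095],
    [0.084,0,-0.0095],
  ],
  rotation=[
    [0,0,0],
    [0,0,0],
    [0,0,0],
    [0,0,0],
    [0,0,0],
    [0,0,0],
    [0,0,0],
    [0,0,0],
  ],
)

```text
clock: 15.4
eef_pos: [0.5277, -0.2265, 0.1617]
tool_rot: [0.498, 0.865, -0.027, 0.047]
ft_force: [-0.1, -0.7, 0.5]
grip_width: 0.0165
grasp_force: 58.4
```

```bash
python3 - <<'E'
from h import *
o=bot.get_obs(); p=o["eef_pos"]; print(p,o["ft_force"],o["ft_torque"],inG(p))
h=np.array(G(-.085,.055,0)); R0=R.from_quat(o["tool_rot"])
for a in np.linspace(0,.4,9)[1:]:
    # gate opens: free edge (-y side of hinge) swings to -x: rotation about +z negative
    Rz=R.from_rotvec([0,0,-a]); n=h+Rz.apply(p-h); s=R0.inv().apply(n-p)/.25; t=(R0.inv()*Rz*R0).as_rotvec()/.5
    print(a.round(2),s.round(3),t.round(3))
E
```

```text
[ 0.52767544 -0.22648707  0.16171667] [-0.11530927 -0.74777501  0.47127337] [-0.02476854  0.07415053 -0.00681743] (np.float64(-0.11060994357989945), np.float64(-0.04659877844331305))
0.05 [ 0.006 -0.02  -0.001] [0.011 0.    0.099]
0.1 [ 0.012 -0.04  -0.001] [0.022 0.    0.199]
0.15 [ 0.02  -0.06  -0.002] [0.033 0.    0.298]
0.2 [ 0.028 -0.079 -0.003] [0.044 0.    0.398]
0.25 [ 0.038 -0.097 -0.004] [0.055 0.    0.497]
0.3 [ 0.048 -0.116 -0.005] [0.066 0.    0.596]
0.35 [ 0.059 -0.133 -0.007] [0.076 0.    0.696]
0.4 [ 0.072 -0.15  -0.008] [0.087 0.    0.795]
```

Call:
drive_tool(
  slide=[
    [0.006,-0.02,-0.001],
    [0.012,-0.04,-0.001],
    [0.02,-0.06,-0.002],
    [0.028,-0.079,-0.003],
    [0.038,-0.097,-0.004],
    [0.048,-0.116,-0.005],
    [0.059,-0.133,-0.007],
    [0.072,-0.15,-0.008],
  ],
  rotation=[
    [0.011,0,0.1],
    [0.022,0,0.2],
    [0.033,0,0.3],
    [0.044,0,0.4],
    [0.055,0,0.5],
    [0.066,0,0.6],
    [0.076,0,0.7],
    [0.087,0,0.8],
  ],
)

```text
clock: 16.4
eef_pos: [0.4871, -0.2303, 0.1621]
tool_rot: [0.662, 0.748, -0.036, 0.042]
ft_force: [2.6, -2.7, -0.6]
grip_width: 0.0163
grasp_force: 58.5
```

Call:
drive_tool(
  slide=[
    [0,0,0],
    [0,0,0],
    [0,0,0],
    [0,0,0],
    [0,0,0],
    [0,0,0],
    [0,0,0],
    [0,0,0],
  ],
  rotation=[
    [0,0,0],
    [0,0,0],
    [0,0,0],
    [0,0,0],
    [0,0,0],
    [0,0,0],
    [0,0,0],
    [0,0,0],
  ],
)

```text
clock: 17.4
eef_pos: [0.4866, -0.2302, 0.1621]
tool_rot: [0.661, 0.748, -0.036, 0.042]
ft_force: [3.6, -4.0, -0.0]
grip_width: 0.0164
grasp_force: 58.6
```

```bash
python3 - <<'E'
from h import *
o=bot.get_obs(); print(inG(o["eef_pos"]),o["ft_force"],o["grasp_force"],o["clock"])
c,P=cam("top"); save(c,"t5"); hsv=cv2.cvtColor(c["image"],cv2.COLOR_RGB2HSV)
b=(hsv[...,0]>100)&(hsv[...,0]<125)&(hsv[...,1]>130)&(P[...,2]>.115)&(P[...,2]<.14)
q=P[b]; l=cv2.fitLine(q[:,:2].astype(np.float32),cv2.DIST_HUBER,0,.01,.01).ravel(); print(len(q),"gate angle",np.radians(30.1)-(np.arctan2(l[1],l[0])%np.pi-np.pi/2))
E
```

```text
(np.float64(-0.14798965357812977), np.float64(-0.029183847133550548)) [ 3.56309315 -3.95092841 -0.04973316] 58.59788775444031 17.4
131 gate angle 0.38344130047559843
```

View pics/t5.png

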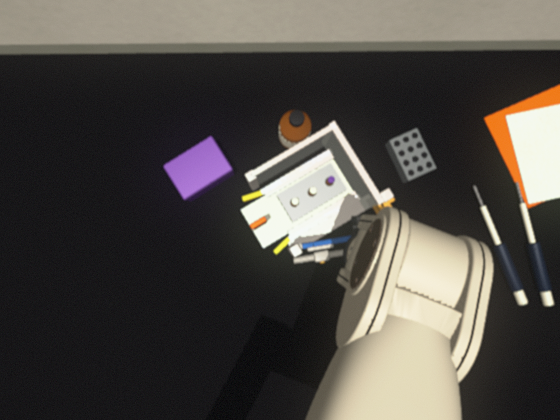

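The top view shows the tray home with its vials upright (caps at (294,202), (312,191) and (330,181)). The gate is ajar at about 0.38 rad, at (322,243), with the handle still held and the bystanders in place. Handing in.

```bash
python3 -c "
from workcell import bot
print(bot.job_done())"
```

```text
the job is handed in; nothing more can be done
None
```

I handed the job in at about 17.5 s, and the hand-in call gave no verdict: the tray is home with its vials upright, the bolt is drawn about 37 mm with low wrist forces (under 3 N while drawing), and the gate is held about 0.38 rad ajar by the gripped red handle.

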